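# Index the revolving parts stand and press its missing label holder home

## Task

Bring the unlabelled side of the revolving parts stand round to face you: lift the red sprung plunger, turn the stand a quarter turn by it, let the plunger drop fully home in the hole there and let go of it. Then take the label holder from the front slot of the wooden rack, push its tongue down behind the lip of that side with the label facing outwards, and press it fully home against the spring until its shoulders sit on the lip. Finish while still gripping and pressing it home, so that I can put the locking screws in, and leave the tools lying around alone.

Things in the scene. Friction and masses are not known exactly. Their poses are not given: they have to be found in the camera images.
- index_plate: Fixed dark round steel plate, 260 mm across, 14 mm thick, that carries the revolving stand. Origin: underside centre, on the table and on the stand's upright turning axis. +z up; its -x is the front (working side, roughly towards the robot). Four index holes, 90 degrees apart, 118 mm from the axis, hidden under the deck corners.
- turntable (a joint): Angle (rad) of the stand on index_plate, positive counter-clockwise seen from above. Starts near +1.571 (locked; the unlabelled side faces right); 0 is the wanted station, unlabelled side at the front: a quarter turn clockwise seen from above. Light friction, about 1 N at the knob. No stop at 0.
- deck_middle (a point): Middle of the stand's deck top, 44 mm above the table, on the turning axis; turns with the stand. Square aluminium deck 200 x 200 mm with a steel label channel along all four sides; three carry black label holders mid-side (76 mm wide, 50 mm above the deck), the one at this point's -x side is empty. A round blue parts tray, 124 mm across, 28 mm high, stands in the middle.
- plunger (a joint): Lift (m) of the red-knobbed index plunger: 0 = pin fully home in a hole, 0.012 = upper stop. Its spring pulls down with about 4 N at the bottom, 9 N at the top. The pin stands 7 mm deep in its hole: lift it 9 to 11 mm to turn the stand. Let go over a hole it drops home by itself; its round nose finds the hole when within about 2 mm (0.017 rad).
- plunger_knob (a point): Middle of the plunger's red knob: upright cylinder 26 mm across, 24 mm high, on a corner of the deck, 118 mm from the turning axis, 79 mm above the table when home. Rides round with the stand, rises with the plunger. The barrel and hex nut below are 28 mm across, their tops 6 and 12 mm below the knob's underside. The knob need not be turned about its own axis.
- channel_mouth (a point): Middle of the mouth of the empty label channel, level with deck top and lip top (44 mm above the table); turns with the stand. -x points outwards from the stand, y runs along the channel, z up. The gap between deck edge and lip is 6.4 mm wide, centred here, 82 mm long between end stops 4 mm below the mouth. Lip 3 mm thick. The deck is clear for 35 mm inwards.
- spring_strip (a joint): Depression (m) of the steel strip lying in the empty channel: 0 at rest, its top then 8.5 mm below channel_mouth; 0.0075 when the holder is fully home. It pushes up with about 2.4 N at rest and 7 N at home and lifts the holder again if this is let go.
- holder: Loose black label holder, 50 g, white label with orange band on its -x face. Origin: middle of its tongue's bottom edge; z up, y along its width. Tongue 4 mm thick, 72 wide, 16 high, V-shaped below; above it, from 16 to 66 mm, the body 10 mm thick, 76 wide, gripped across its thickness. Home: shoulders on lip and deck, origin 16 mm below channel_mouth, axes as channel_mouth.
- holder_left (a point): Point in the middle of the +y end face of the holder, 38 mm from its middle and 41 mm above its origin. When home it lies about 38 mm in +y of channel_mouth.
- label_rack: Fixed wooden rack, 140 x 90 x 24 mm, origin underside centre, with three slots along its y at x = -45, 0 and +45 mm. The holder stands in the slot at x = -45 mm with its shoulders on the rack's top (its origin 8 mm above the table, label towards -x); a spare with a blue band, fixed, stands at +45 mm; the middle slot is empty.
- screwdriver: Loose red-handled screwdriver, 161 mm long, lying left of the stand: leave alone. Origin at its middle on the table, y along it.
- pliers: Loose blue-handled pliers, 135 mm long, lying to the rear left: leave alone. Origin at the middle on the table, y along them.
- nippers: Loose black nippers, 129 mm long, lying to the rear right: leave alone. Origin at the middle on the table, y along them.
- hex_key: Loose black hex key, 79 mm long, lying at the right front: leave alone. Origin at its middle on the table.
Not all that is in view belongs to the job. What is shaped like the holder but blue is not meant.

How it is judged (in metres and radians):
On the way, in this order (a step that is already met when the one before it is completed fails the run):
1. the plunger is lifted clear of its hole (value of joint plunger above 0.0072 m), for 0.1 s.
2. the unlabelled side is at the front, the plunger has dropped home in its hole there and has been let go (value of joint turntable between -0.05 and 0.05 rad and value of joint plunger below 0.002 m and contact force between the fingers and plunger below 0.1 N), for 0.3 s.
3. the holder is carried out of the rack by the fingers (height (world z) of holder above 0.035 m and contact force between the fingers and holder above 1 N), for 0.2 s.
At the end, for the whole second after the job is handed in: Stand at the front station (0.05 rad), plunger home (2 mm); holder behind the lip, label outwards, upright, within 3 mm across and 8 mm along the channel, shoulders within 1.6 mm of the lip, strip down over 6 mm, pressing over 3 N, gripped by the fingers (2 N); tools moved under 40 mm (value of joint turntable between -0.05 and 0.05 rad and value of joint plunger below 0.002 m and z of holder in the frame of channel_mouth below -0.0144 m and x of holder in the frame of channel_mouth between -0.003 and 0.003 m and y of holder_left in the frame of channel_mouth between 0.03 and 0.046 m and angle between holder's own z axis and vertical below 0.06 rad and value of joint spring_strip above 0.006 m and contact force between the fingers and holder above 2 N and contact force between holder and turntable above 3 N and distance of each of screwdriver, pliers, nippers, hex_key from where it was at the start of the episode below 0.04 m); the arm keeps its last pose, push and grip.
It fails at once if a tool is knocked away (more than 40 mm) (distance of any of screwdriver, pliers, nippers, hex_key from where it was at the start of the episode above 0.04 m).
It also fails if it takes over 59 s, if anything falls off the work surface, if the arm or the gripper's body presses on something with over 40 N, if the wrist force passes 120 N, or if a joint passes its speed limit or range.

## Robot

A 7-joint arm with a two-finger parallel gripper is mounted at the origin on a cart in front of the work surface, level with it; the furniture and walls round the work are solid. World frame = base frame: x ahead of the robot, y to its left, z up, the work surface at z = 0. Lengths are in mm, angles in rad, forces in N, time in s.
With the tool pointing down it reaches from about 400 to 850 mm from the base axis. Payload 10.4 kg.
Tool frame: the origin (TCP) lies at the very end of the fingers, on their centre line; the grasp point (between the pads) lies env.grip_point_offset behind it (env.grip_point_offset is the distance from the TCP to the grasp point, in mm); z points along the fingers, y is the line along which they close (so a half turn about z gives the same grasp; the last joint's range is limited). The gripper opens to 87 mm and grips with 3 to 60 N. Pads are 19 mm wide; open, the fingers measure 117 mm over their backs; the gripper's body (75 mm by 190 mm) begins 51 mm behind the grasp point.
Start: joints at [1.253, 0.332, -0.065, 1.46, 0.022, 1.35, -0.088], TCP at [181.614, -598.054, 222.576] pointing down, gripper open.
Joint ranges: [-2.6, 2.6], [-0.5, 2.12], [-1.47, 1.34], [0.16, 2.42], [-1.27, 4.41], [0.06, 2.06], [-2.6, 2.6]. Speed limits (rad/s): [2.22, 2.22, 2.79, 2.79, 3.14, 3.14, 3.14].

## Interface

Orientations are given as a rotation vector (axis times angle).
In Python, from cell import env, get_image, camera_model, workorder gives the robot as it stands.
- The arm moves only by the tool jog_arm, never from a script. Its argument "targets" is a list of rows, each an object of numbers: "tx", "ty", "tz": the shift along the tool's x, y, z in m; "rx", "ry", "rz": the turn, a rotation vector about the tool's x, y, z in degrees; "claw": the closure, from 0 (fully open) to 1 (shut). In form: [{"tx": .., "ty": .., "tz": .., "rx": .., "ry": .., "rz": .., "claw": ..}, ...]. A call has 1 to 20 rows; each row is the pose to reach, as a shift and turn from the pose commanded when the call began, along the tool's axes at that moment; what a row does not reach only later rows make up. A row lasts 1/12 s, in which the tool goes at most 41.7 mm and 7.16 degrees, less where a joint would pass 70% of its speed; a pose out of reach is approached as far as the arm can. A call with a gripper value outside its range is refused whole. The fingers move at their own pace and stop on an object; "force" is the grip in N (left out, the last holds). Time passes only in rows, so rows that repeat a pose let the fingers close. It gives the time, the measured TCP pose, the force, the opening and the grip force at its end, in the units of the state.
- env.sense(): the state, without advancing time (a new reading comes with each control period).
- get_image(name): name is "side" or "top"; returns (picture, depth): 384x512x3 uint8, red, green, blue; 384x512 float32, mm along the optical axis (not along the pixel's ray), 0 where there is no reading.
- camera_model(name): a dict with "mtx" (3x3 intrinsics, pixels), "origin" and "attitude" of the camera in the world. Camera axes: x right, y up, looking along -z (the intrinsics and any distortion apply to the point x, -y, -z); pixel columns grow to the right and rows downward; lengths in mm; the calibration is good to about 2 mm. A picture is of the moment at which its call begins. camera_model takes no time and is no camera call.
- workorder.sign_off(): hands the job in; it is judged then, once.
The state is a dict: "time_s": time; "q": joint angles; "joint_velocities": joint speeds; "joint_torque": joint torques, N m; "ee_pos": TCP position; "tool_rot": TCP orientation; "wrist_force": force on the tool from outside, world axes, zero at the start; "ft_torque": the same for the moment, N m; "opening": opening from 0.0 (shut) to 1.0 (fully open); "gripper_force": force on a finger pad.
Only numpy, scipy, OpenCV 4.12 (cv2) and the standard library are available. Lean on these libraries where they do the work, as an engineer would, in place of code of your own. Each camera call takes 0.05 s, during which the arm holds its last target. There are 200 camera calls.

## Working session

There is one attempt and no reset: what is moved stays moved. The work goes in short steps, Python scripts to look and compute and a tool call to move; the robot and the scene stay as the last step left them, time stands still between calls to the robot, and variables do not carry over. Pictures are saved under pics/ and viewed, at most 10 in all, crops included, and the job is handed in when it is done.

Besides the shell and the picture viewer there is one more tool, called after ">>>" as name(argument=value, ...), one argument or row to a line, values as JSON. jog_arm: Moves the arm, as the interface text tells. Its arguments: {"type":"object","properties":{"targets":{"type":"array"},"force":{"type":"number"}},"required":["targets"]}

```bash
mkdir -p pics; ls; python3 - <<'E'
from cell import env,get_image,camera_model,workorder
import cv2,numpy as np
print(env.sense(), env.grip_point_offset)
for n in("side","top"):
    p,d=get_image(n); cv2.imwrite(f"pics/{n}0.png",p[:,:,::-1]); np.save(f"pics/{n}0.npy",d); np.save(f"pics/{n}0rgb.npy",p); print(n,camera_model(n))
E
```

```text
pics
{'time_s': 0.0, 'q': array([ 1.25340289,  0.33283724, -0.06474909,  1.46093692,  0.02159271,
        1.34986276, -0.08851335]), 'joint_velocities': array([ 0.00039106, -0.00019586, -0.00269341,  0.00053363,  0.00147337,
       -0.00013151,  0.0004976 ]), 'joint_torque': array([ 2.71438248e-04, -6.23260117e+01,  2.47428456e-02, -3.89892161e+01,
       -6.14063255e-02,  3.99382459e-02,  1.76983694e-04]), 'ee_pos': array([ 181.50649456, -597.6736696 ,  221.77776869]), 'tool_rot': array([-3.10620184e+00, -4.61271791e-01,  3.71144962e-04]), 'wrist_force': array([-0.13712419, -0.07744376,  0.23313834]), 'ft_torque': array([0.01946931, 0.01338946, 0.04489728]), 'gripper_force': 0.0, 'opening': 0.9987796492151202} 18.700000000000003
side {'mtx': array([[387.036198  ,   0.        , 255.73043306],
       [  0.        , 387.036198  , 192.50314363],
       [  0.        ,   0.        ,   1.        ]]), 'origin': array([  129.83838286, -1114.65205063,   562.39201612]), 'attitude': array([ 1.16337879, -0.22439852, -0.37230627])}
top {'mtx': array([[379.67258013,   0.        , 252.95289356],
       [  0.        , 379.67258013, 192.95077838],
       [  0.        ,   0.        ,   1.        ]]), 'origin': array([ 390.92248473,  -77.29886388, 1215.43626938]), 'attitude': array([ 0.12621196, -0.13517589, -1.59145402])}
```

View pics/top0.png

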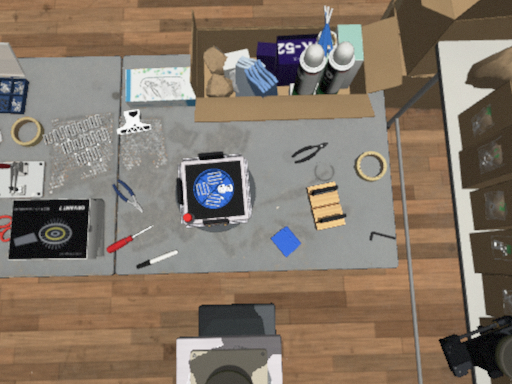

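View pics/side0.png

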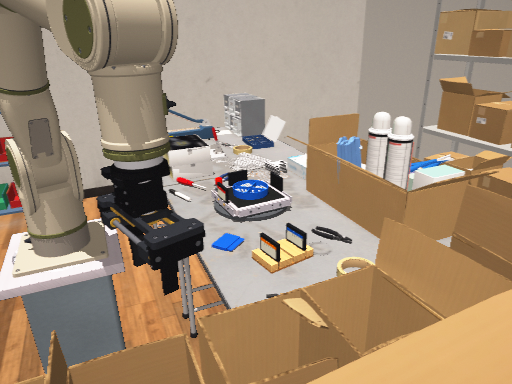

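The top view (up = +x, left = +y) shows the stand at (214,190) and the red knob at (188,217). The rack is at (326,206), with one holder near the robot at (329,222) and one far at (320,189). In the side view an orange-band holder stands at (270,247) and a blue-band one at (296,236).

```bash
cat > h.py <<'E'
import numpy as np,cv2
from scipy.spatial.transform import Rotation as R
from cell import env,get_image,camera_model
def cloud(n,d):
    c=camera_model(n);K=c["mtx"];v,u=np.mgrid[:d.shape[0],:d.shape[1]]
    p=np.stack([(u-K[0,2])/K[0,0]*d,-(v-K[1,2])/K[1,1]*d,-d],-1)
    return p@R.from_rotvec(c["attitude"]).as_matrix().T+c["origin"]
def proj(n,P):
    c=camera_model(n);K=c["mtx"];q=(np.asarray(P)-c["origin"])@R.from_rotvec(c["attitude"]).as_matrix()
    return np.stack([K[0,2]+K[0,0]*q[...,0]/-q[...,2],K[1,2]+K[1,1]*q[...,1]/q[...,2]],-1)
def rect(m,P):
    r=cv2.minAreaRect(P[m][:,:2].astype(np.float32));return r,np.median(P[m][:,2]),m.sum(),P[m].mean(0).round(1)
E
python3 - <<'E'
from h import *
for n in("top","side"):
    d=np.load(f"pics/{n}0.npy");p=np.load(f"pics/{n}0rgb.npy").astype(int);P=cloud(n,d)
    X,Y,Z=P[...,0],P[...,1],P[...,2]
    print(n,"table z",np.median(Z[(abs(X-480)<40)&(abs(Y+100)<30)]) )
    red=(p[...,0]>150)&(p[...,1]<70)&(p[...,2]<70)&(abs(X-450)<200)&(Y>-100)&(Y<170)
    k=red&(Z>60); print("knob",rect(k,P))
    t=(Z>35)&(Z<52)&(abs(X-480)<130)&(abs(Y-30)<130); print("deck",rect(t,P))
    h=(Z>60)&(Z<85)&(Y<-150)&(Y>-400)&(X>330)&(X<560)
    nl,lab,st,ce=cv2.connectedComponentsWithStats(h.astype(np.uint8))
    for i in range(1,nl):
        if st[i,4]>8: print("holder",rect(lab==i,P),ce[i])
    r=(Z>16)&(Z<32)&(Y<-150)&(Y>-400)&(X>330)&(X<560)&(p[...,0]>140)&(p[...,2]<140); print("rack",rect(r,P))
    b=(p[...,2]>p[...,0]+60)&(Z>60)&(abs(X-500)<120)&(abs(Y-30)<130);print("tray",rect(b,P))
    bl=(Z>80)&(Z<105)&(abs(X-500)<140)&(abs(Y-30)<140)&(p.max(-1)<70)
    nl,lab,st,ce=cv2.connectedComponentsWithStats(bl.astype(np.uint8))
    for i in range(1,nl):
        if st[i,4]>5: print("lab",rect(lab==i,P))
s=cv2.imread("pics/side0.png");t=cv2.imread("pics/top0.png")
a=cv2.resize(s[165:285,200:330],None,fx=3,fy=3,interpolation=cv2.INTER_CUBIC)
b=cv2.resize(t[145:245,165:265],(360,360),interpolation=cv2.INTER_CUBIC)
cv2.imwrite("pics/crop.png",np.hstack([a,b]))
E
```

```text
top table z 0.15444088038748305
knob (((510.8279724121094, 111.61373901367188), (18.169219970703125, 21.72565269470215), 43.691650390625), np.float64(90.2314339308989), np.int64(47), array([511. , 111.6,  89. ]))
deck (((550.7034912109375, 32.169212341308594), (121.77037811279297, 219.56639099121094), 1.7484252452850342), np.float64(45.35114481069775), np.int64(1920), array([552.1,  30.1,  45.3]))
holder (((502.614501953125, -326.4597473144531), (11.299468040466309, 74.8398666381836), 10.4274320602417), np.float64(74.35297043372441), np.int64(98), array([ 502.4, -325.8,   73.8])) [332.94897959 217.03061224]
rack (((522.3677368164062, -319.99755859375), (89.93749237060547, 90.66464233398438), 10.269847869873047), np.float64(24.295968636925636), np.int64(388), array([ 525.2, -315.1,   24.2]))
tray (((504.0137939453125, 12.73223876953125), (261.9675598144531, 122.28656005859375), 13.499825477600098), np.float64(69.01744742450069), np.int64(173), array([575.6,  41.1, 101.8]))
lab (((593.419677734375, 138.081787109375), (72.43413543701172, 9.44830322265625), 3.725414276123047), np.float64
[... 900 characters left out ...]
755859375), (85.85179901123047, 93.45220184326172), 10.52172565460205), np.float64(21.712718464214106), np.int64(200), array([ 511.1, -342.9,   21.5]))
tray (((577.0458374023438, 36.235496520996094), (127.26506805419922, 84.190185546875), 89.03182983398438), np.float64(66.26242879005659), np.int64(260), array([579. ,  30.6,  66.5]))
lab (((588.1029663085938, 133.53553771972656), (74.88737487792969, 14.946024894714355), 5.010404109954834), np.float64(88.85645503787254), np.int64(81), array([588.8, 134. ,  88.6]))
lab (((492.96319580078125, 24.444900512695312), (10.66780948638916, 71.39436340332031), 2.671546220779419), np.float64(93.62742321760072), np.int64(44), array([492.5,  18.7,  92.8]))
```

View pics/crop.png

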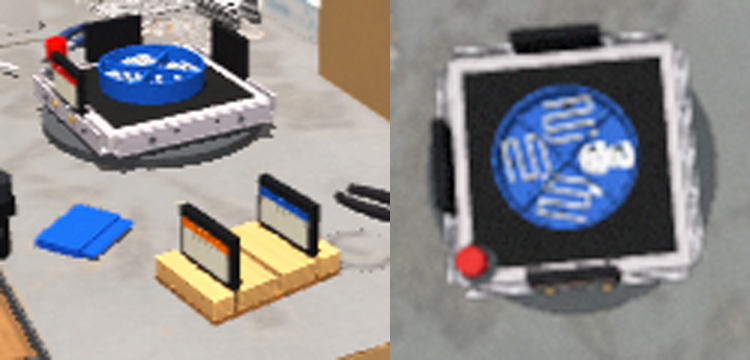

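The orange-band holder at side (270,245), in the front slot, is the one meant. It is black, with the orange label facing the front. The others don't fit: (297,233) is the fixed blue-band spare, and (228,242) is a flat blue object on the table. The empty side of the stand faces right, as described. From the label blocks, the stand axis is at about (600,35) with a yaw of +3.7°. The knob at (511,111.6) is 117.7 mm from the axis, against 118 given.

```bash
cat >> h.py <<'E'
def go(x,y,z,yaw):
    "tool-frame shift (m) and rz (deg) from measured pose to TCP x,y,z with tool x at yaw (deg), tool down"
    s=env.sense();r=R.from_rotvec(s["tool_rot"]);M=r.as_matrix()
    c=np.cos(np.radians(yaw));q=np.sin(np.radians(yaw))
    T=R.from_matrix(np.array([[c,q,0],[q,-c,0],[0,0,-1]]))
    print("shift",(M.T@(np.array([x,y,z])-s["ee_pos"])/1000).round(4),"turn",(r.inv()*T).as_rotvec(degrees=True).round(2),
      "| at",s["ee_pos"].round(1),"yaw",np.degrees(np.arctan2(M[1,0],M[0,0])).round(2),"tilt",np.degrees(np.arccos(-M[2,2])).round(2),
      "t",round(s["time_s"],2),"F",s["wrist_force"].round(1),"grip",round(float(s["gripper_force"]),1),"open",round(87*s["opening"],1),"q",s["q"].round(2))
E
python3 -c "
from h import *
go(430,-250,220,80);go(511,111.6,150,139.3)"
```

```text
shift [ 0.3388 -0.2605  0.0021] turn [-7.000e-02 -4.000e-02 -6.311e+01] | at [ 181.5 -597.7  221.8] yaw 16.89 tilt 0.08 t 0.1 F [-0.3 -0.3 -0.2] grip 0.0 open 86.9 q [ 1.25  0.33 -0.06  1.46  0.02  1.35 -0.09]
shift [ 0.5214 -0.5829  0.0725] turn [-5.0000e-02 -8.0000e-02 -1.2241e+02] | at [ 181.5 -597.7  221.8] yaw 16.89 tilt 0.08 t 0.1 F [-0.3 -0.3 -0.2] grip 0.0 open 86.9 q [ 1.25  0.33 -0.06  1.46  0.02  1.35 -0.09]
```

>>> jog_arm(
  targets=[
    {"tx":0.339,"ty":-0.26,"tz":0,"rz":-63,"claw":0.45},
    {"tx":0.339,"ty":-0.26,"tz":0,"rz":-63,"claw":0.45},
    {"tx":0.339,"ty":-0.26,"tz":0,"rz":-63,"claw":0.45},
    {"tx":0.339,"ty":-0.26,"tz":0,"rz":-63,"claw":0.45},
    {"tx":0.339,"ty":-0.26,"tz":0,"rz":-63,"claw":0.45},
    {"tx":0.339,"ty":-0.26,"tz":0,"rz":-63,"claw":0.45},
    {"tx":0.339,"ty":-0.26,"tz":0,"rz":-63,"claw":0.45},
    {"tx":0.339,"ty":-0.26,"tz":0,"rz":-63,"claw":0.45},
    {"tx":0.339,"ty":-0.26,"tz":0,"rz":-63,"claw":0.45},
    {"tx":0.339,"ty":-0.26,"tz":0,"rz":-63,"claw":0.45},
    {"tx":0.339,"ty":-0.26,"tz":0,"rz":-63,"claw":0.45},
    {"tx":0.339,"ty":-0.26,"tz":0,"rz":-63,"claw":0.45},
  ],
  force=40,
)

```text
invalid input
```

```bash
python3 -c "
from h import *
go(511,111.6,150,139.3)"
```

```text
shift [ 0.5214 -0.5829  0.0725] turn [-5.0000e-02 -8.0000e-02 -1.2241e+02] | at [ 181.5 -597.7  221.8] yaw 16.89 tilt 0.08 t 0.1 F [-0.3 -0.3 -0.2] grip 0.0 open 86.9 q [ 1.25  0.33 -0.06  1.46  0.02  1.35 -0.09]
```

>>> jog_arm(
  targets=[
    {"tx":0.339,"ty":-0.26,"tz":0,"rx":0,"ry":0,"rz":-63,"claw":0.45},
    {"tx":0.339,"ty":-0.26,"tz":0,"rx":0,"ry":0,"rz":-63,"claw":0.45},
    {"tx":0.339,"ty":-0.26,"tz":0,"rx":0,"ry":0,"rz":-63,"claw":0.45},
    {"tx":0.339,"ty":-0.26,"tz":0,"rx":0,"ry":0,"rz":-63,"claw":0.45},
    {"tx":0.339,"ty":-0.26,"tz":0,"rx":0,"ry":0,"rz":-63,"claw":0.45},
    {"tx":0.339,"ty":-0.26,"tz":0,"rx":0,"ry":0,"rz":-63,"claw":0.45},
    {"tx":0.339,"ty":-0.26,"tz":0,"rx":0,"ry":0,"rz":-63,"claw":0.45},
    {"tx":0.339,"ty":-0.26,"tz":0,"rx":0,"ry":0,"rz":-63,"claw":0.45},
    {"tx":0.339,"ty":-0.26,"tz":0,"rx":0,"ry":0,"rz":-63,"claw":0.45},
    {"tx":0.339,"ty":-0.26,"tz":0,"rx":0,"ry":0,"rz":-63,"claw":0.45},
    {"tx":0.339,"ty":-0.26,"tz":0,"rx":0,"ry":0,"rz":-63,"claw":0.45},
    {"tx":0.339,"ty":-0.26,"tz":0,"rx":0,"ry":0,"rz":-63,"claw":0.45},
  ],
  force=40,
)

```text
time_s: 1.1
ee_pos: [432.5, -247.0, 222.5]
tool_rot: [-2.402, -2.024, -0.001]
wrist_force: [0.7, -0.6, 0.1]
opening: 0.551
gripper_force: 0.0
```

```bash
python3 -c "
from h import *
go(511,111.6,150,139.3)"
```

```text
shift [0.3666 0.0166 0.0728] turn [ 4.000e-02 -4.000e-02 -5.905e+01] | at [ 432.5 -247.   222.5] yaw 80.25 tilt 0.05 t 1.1 F [ 0.7 -0.6  0.1] grip 0.0 open 48.0 q [ 0.89  0.08 -0.48  1.77  0.04  1.3   0.23]
```

>>> jog_arm(
  targets=[
    {"tx":0.367,"ty":0.017,"tz":0.073,"rx":0,"ry":0,"rz":-59,"claw":0.45},
    {"tx":0.367,"ty":0.017,"tz":0.073,"rx":0,"ry":0,"rz":-59,"claw":0.45},
    {"tx":0.367,"ty":0.017,"tz":0.073,"rx":0,"ry":0,"rz":-59,"claw":0.45},
    {"tx":0.367,"ty":0.017,"tz":0.073,"rx":0,"ry":0,"rz":-59,"claw":0.45},
    {"tx":0.367,"ty":0.017,"tz":0.073,"rx":0,"ry":0,"rz":-59,"claw":0.45},
    {"tx":0.367,"ty":0.017,"tz":0.073,"rx":0,"ry":0,"rz":-59,"claw":0.45},
    {"tx":0.367,"ty":0.017,"tz":0.073,"rx":0,"ry":0,"rz":-59,"claw":0.45},
    {"tx":0.367,"ty":0.017,"tz":0.073,"rx":0,"ry":0,"rz":-59,"claw":0.45},
    {"tx":0.367,"ty":0.017,"tz":0.073,"rx":0,"ry":0,"rz":-59,"claw":0.45},
    {"tx":0.367,"ty":0.017,"tz":0.073,"rx":0,"ry":0,"rz":-59,"claw":0.45},
    {"tx":0.367,"ty":0.017,"tz":0.073,"rx":0,"ry":0,"rz":-59,"claw":0.45},
    {"tx":0.367,"ty":0.017,"tz":0.073,"rx":0,"ry":0,"rz":-59,"claw":0.45},
    {"tx":0.367,"ty":0.017,"tz":0.073,"rx":0,"ry":0,"rz":-59,"claw":0.45},
  ],
)

```text
time_s: 2.18
ee_pos: [511.8, 105.4, 149.4]
tool_rot: [1.108, 2.94, -0.002]
wrist_force: [0.9, -0.7, -0.6]
opening: 0.548
gripper_force: 0.0
```

```bash
python3 -c "
from h import *
go(511,111.6,66,139.3)
p,d=get_image('side'); cv2.imwrite('pics/side1.png',cv2.resize(p[100:260,130:340,::-1],None,fx=3,fy=3))"
```

```text
shift [0.0048 0.0042 0.0834] turn [-0.05  0.03 -0.59] | at [511.8 105.4 149.4] yaw 138.71 tilt 0.06 t 2.18 F [ 0.9 -0.7 -0.6] grip 0.0 open 47.7 q [ 0.44  0.26 -0.83  1.79  0.21  1.18  0.4 ]
```

View pics/side1.png

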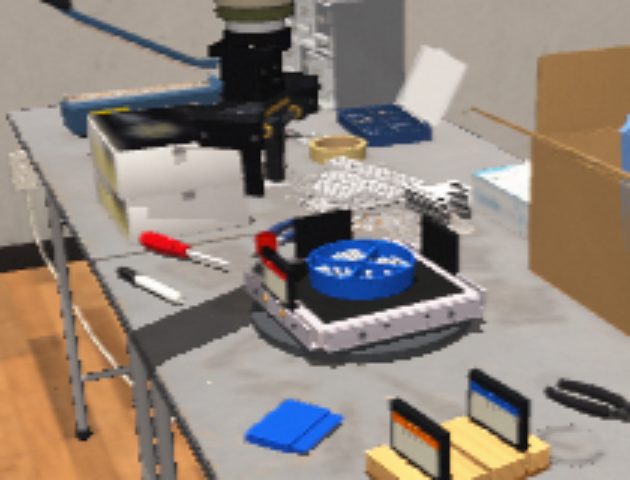

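The picture shows both fingers hanging over the red knob at about crop (265,240), with the jaws straddling it. I'll descend to 66 mm and close.

>>> jog_arm(
  targets=[
    {"tx":0,"ty":0,"tz":0,"rx":0,"ry":0,"rz":0,"claw":0.45},
    {"tx":0,"ty":0,"tz":0.02,"rx":0,"ry":0,"rz":0,"claw":0.45},
    {"tx":0,"ty":0,"tz":0.04,"rx":0,"ry":0,"rz":0,"claw":0.45},
    {"tx":0,"ty":0,"tz":0.055,"rx":0,"ry":0,"rz":0,"claw":0.45},
    {"tx":0,"ty":0,"tz":0.07,"rx":0,"ry":0,"rz":0,"claw":0.45},
    {"tx":0,"ty":0,"tz":0.084,"rx":0,"ry":0,"rz":0,"claw":0.45},
    {"tx":0,"ty":0,"tz":0.084,"rx":0,"ry":0,"rz":0,"claw":0.45},
    {"tx":0,"ty":0,"tz":0.084,"rx":0,"ry":0,"rz":0,"claw":0.45},
  ],
)

```text
time_s: 2.9
ee_pos: [511.4, 106.8, 65.5]
tool_rot: [-1.104, -2.94, 0.001]
wrist_force: [-0.7, 0.6, 0.3]
opening: 0.551
gripper_force: 0.0
```

```bash
python3 -c "
from h import *
go(511,111.6,66,139.3)"
```

```text
shift [ 0.0035  0.0034 -0.0005] turn [-0.05 -0.03 -0.47] | at [511.4 106.8  65.5] yaw 138.83 tilt 0.05 t 2.9 F [-0.7  0.6  0.3] grip 0.0 open 47.9 q [ 0.39  0.37 -0.79  1.87  0.3   1.03  0.33]
```

>>> jog_arm(
  targets=[
    {"tx":0.0035,"ty":0.0035,"tz":0,"rx":0,"ry":0,"rz":-0.5,"claw":0.45},
    {"tx":0.0035,"ty":0.0035,"tz":0,"rx":0,"ry":0,"rz":-0.5,"claw":0.45},
    {"tx":0.0035,"ty":0.0035,"tz":0,"rx":0,"ry":0,"rz":-0.5,"claw":0.6},
    {"tx":0.0035,"ty":0.0035,"tz":0,"rx":0,"ry":0,"rz":-0.5,"claw":0.9},
    {"tx":0.0035,"ty":0.0035,"tz":0,"rx":0,"ry":0,"rz":-0.5,"claw":1},
    {"tx":0.0035,"ty":0.0035,"tz":0,"rx":0,"ry":0,"rz":-0.5,"claw":1},
    {"tx":0.0035,"ty":0.0035,"tz":0,"rx":0,"ry":0,"rz":-0.5,"claw":1},
    {"tx":0.0035,"ty":0.0035,"tz":0,"rx":0,"ry":0,"rz":-0.5,"claw":1},
  ],
  force=40,
)

```text
time_s: 3.57
ee_pos: [511.4, 112.5, 65.7]
tool_rot: [1.09, 2.946, 0.0]
wrist_force: [-0.2, -0.2, 1.4]
opening: 0.282
gripper_force: 40.0
```

```bash
python3 -c "
from h import *
go(511,111.6,66,139.3)"
```

```text
shift [-0.0003 -0.001  -0.0003] turn [0.01 0.02 0.09] | at [511.4 112.5  65.7] yaw 139.39 tilt 0.02 t 3.57 F [-0.2 -0.2  1.4] grip 40.0 open 24.5 q [ 0.39  0.37 -0.8   1.87  0.31  1.03  0.32]
```

Gripped at an opening of about the knob's width, with no side force. Next I'll lift it 10 mm.

>>> jog_arm(
  targets=[
    {"tx":0,"ty":0,"tz":-0.003,"rx":0,"ry":0,"rz":0,"claw":1},
    {"tx":0,"ty":0,"tz":-0.006,"rx":0,"ry":0,"rz":0,"claw":1},
    {"tx":0,"ty":0,"tz":-0.009,"rx":0,"ry":0,"rz":0,"claw":1},
    {"tx":0,"ty":0,"tz":-0.01,"rx":0,"ry":0,"rz":0,"claw":1},
    {"tx":0,"ty":0,"tz":-0.01,"rx":0,"ry":0,"rz":0,"claw":1},
    {"tx":0,"ty":0,"tz":-0.01,"rx":0,"ry":0,"rz":0,"claw":1},
  ],
)

```text
time_s: 4.07
ee_pos: [511.1, 112.3, 75.3]
tool_rot: [-1.09, -2.946, 0.001]
wrist_force: [3.1, 0.0, -9.4]
opening: 0.284
gripper_force: 40.0
```

```bash
python3 -c "
from h import *
c=np.array([600.2,34.9]);s=env.sense();M=R.from_rotvec(s['tool_rot']).as_matrix();v=s['ee_pos'][:2]-c
print('r',np.hypot(*v),np.degrees(np.arctan2(v[1],v[0])))
v=v/np.hypot(*v)*118
for a in range(9,91,9):
    t=np.radians(-a);w=np.array([[np.cos(t),-np.sin(t)],[np.sin(t),np.cos(t)]])@v
    print(a,(M.T@np.append(w-v,0)/1000).round(4))
go(*(c+w),75.5,49.3)"
```

```text
r 117.97985168948837 139.03249017107558
9 [-0.0016  0.0184 -0.    ]
18 [-0.006   0.0364 -0.    ]
27 [-0.0132  0.0535 -0.    ]
36 [-0.023   0.0692 -0.    ]
45 [-0.0351  0.0832 -0.    ]
54 [-0.0492  0.0952 -0.    ]
63 [-0.0651  0.1047 -0.    ]
72 [-0.0822  0.1117 -0.    ]
81 [-0.1003  0.1159 -0.    ]
90 [-0.1187  0.1173 -0.    ]
shift [-0.1187  0.1173 -0.0002] turn [-2.000e-02  2.000e-02  9.008e+01] | at [511.1 112.3  75.3] yaw 139.38 tilt 0.02 t 4.07 F [ 3.1  0.  -9.4] grip 40.0 open 24.7 q [ 0.39  0.36 -0.8   1.86  0.29  1.05  0.33]
```

Lifted about 9.6 mm, with a 9 N pull. Next comes the quarter turn clockwise.

>>> jog_arm(
  targets=[
    {"tx":-0.0004,"ty":0.0093,"tz":0,"rx":0,"ry":0,"rz":4.5,"claw":1},
    {"tx":-0.0016,"ty":0.0184,"tz":0,"rx":0,"ry":0,"rz":9,"claw":1},
    {"tx":-0.0034,"ty":0.0275,"tz":0,"rx":0,"ry":0,"rz":13.5,"claw":1},
    {"tx":-0.006,"ty":0.0364,"tz":0,"rx":0,"ry":0,"rz":18,"claw":1},
    {"tx":-0.0093,"ty":0.0451,"tz":0,"rx":0,"ry":0,"rz":22.5,"claw":1},
    {"tx":-0.0132,"ty":0.0535,"tz":0,"rx":0,"ry":0,"rz":27,"claw":1},
    {"tx":-0.0178,"ty":0.0615,"tz":0,"rx":0,"ry":0,"rz":31.5,"claw":1},
    {"tx":-0.023,"ty":0.0692,"tz":0,"rx":0,"ry":0,"rz":36,"claw":1},
    {"tx":-0.0288,"ty":0.0765,"tz":0,"rx":0,"ry":0,"rz":40.5,"claw":1},
    {"tx":-0.0351,"ty":0.0832,"tz":0,"rx":0,"ry":0,"rz":45,"claw":1},
    {"tx":-0.0351,"ty":0.0832,"tz":0,"rx":0,"ry":0,"rz":45,"claw":1},
    {"tx":-0.0351,"ty":0.0832,"tz":0,"rx":0,"ry":0,"rz":45,"claw":1},
  ],
)

```text
time_s: 5.07
ee_pos: [591.6, 152.6, 74.7]
tool_rot: [-2.133, -2.306, 0.002]
wrist_force: [1.7, -0.7, -8.0]
opening: 0.286
gripper_force: 40.0
```

```bash
cat > arc.py <<'E'
from h import *
c=np.array([600.2,34.9]);s=env.sense();M=R.from_rotvec(s['tool_rot']).as_matrix();v=s['ee_pos'][:2]-c
a0=np.degrees(np.arctan2(v[1],v[0]));print('r',np.hypot(*v),a0)
for a in np.linspace(a0,49.03,11)[1:]:
    w=118*np.array([np.cos(np.radians(a)),np.sin(np.radians(a))])
    print(round(a0-a,1),(M.T@np.append(w-v,0)/1000).round(4)[:2])
go(*(c+w),75.5,49.3)
E
python3 arc.py
```

```text
r 118.00156440879722 94.19468517482382
4.5 [-0.0004  0.0093]
9.0 [-0.0016  0.0185]
13.5 [-0.0034  0.0276]
18.1 [-0.006   0.0366]
22.6 [-0.0093  0.0453]
27.1 [-0.0132  0.0537]
31.6 [-0.0178  0.0618]
36.1 [-0.023   0.0695]
40.6 [-0.0288  0.0767]
45.2 [-0.0352  0.0835]
shift [-0.0352  0.0835 -0.0009] turn [-0.08  0.06 45.16] | at [591.6 152.6  74.7] yaw 94.46 tilt 0.1 t 5.07 F [ 1.7 -0.7 -8. ] grip 40.0 open 24.9 q [ 0.15  0.5  -0.62  1.64  0.31  1.11 -0.47]
```

>>> jog_arm(
  targets=[
    {"tx":-0.0004,"ty":0.0093,"tz":-0.0005,"rx":0,"ry":0,"rz":4.5,"claw":1},
    {"tx":-0.0016,"ty":0.0185,"tz":-0.0007,"rx":0,"ry":0,"rz":9,"claw":1},
    {"tx":-0.0034,"ty":0.0276,"tz":-0.0007,"rx":0,"ry":0,"rz":13.5,"claw":1},
    {"tx":-0.006,"ty":0.0366,"tz":-0.0007,"rx":0,"ry":0,"rz":18,"claw":1},
    {"tx":-0.0093,"ty":0.0453,"tz":-0.0007,"rx":0,"ry":0,"rz":22.5,"claw":1},
    {"tx":-0.0132,"ty":0.0537,"tz":-0.0007,"rx":0,"ry":0,"rz":27,"claw":1},
    {"tx":-0.0178,"ty":0.0618,"tz":-0.0007,"rx":0,"ry":0,"rz":31.5,"claw":1},
    {"tx":-0.023,"ty":0.0695,"tz":-0.0007,"rx":0,"ry":0,"rz":36,"claw":1},
    {"tx":-0.0288,"ty":0.0767,"tz":-0.0007,"rx":0,"ry":0,"rz":40.5,"claw":1},
    {"tx":-0.0352,"ty":0.0835,"tz":-0.0007,"rx":0,"ry":0,"rz":45.2,"claw":1},
    {"tx":-0.0352,"ty":0.0835,"tz":-0.0007,"rx":0,"ry":0,"rz":45.2,"claw":1},
    {"tx":-0.0352,"ty":0.0835,"tz":-0.0007,"rx":0,"ry":0,"rz":45.2,"claw":1},
    {"tx":-0.0352,"ty":0.0835,"tz":-0.0007,"rx":0,"ry":0,"rz":45.2,"claw":1},
  ],
)

```text
time_s: 6.15
ee_pos: [676.9, 124.1, 75.7]
tool_rot: [-2.854, -1.313, 0.003]
wrist_force: [0.7, -1.8, -9.0]
opening: 0.285
gripper_force: 40.0
```

```bash
sed -i 's/,11)\[1:\]/,2)[1:]/' arc.py; python3 arc.py; python3 - <<'E'
from h import *
p,d=get_image('top');P=cloud('top',d);X,Y,Z=P[...,0],P[...,1],P[...,2]
bl=(Z>80)&(Z<105)&(abs(X-600)<140)&(abs(Y-30)<140)&(p.max(-1)<80)
nl,lab,st,ce=cv2.connectedComponentsWithStats(bl.astype(np.uint8))
for i in range(1,nl):
    if st[i,4]>15: print("lab",rect(lab==i,P))
cv2.imwrite('pics/top2.png',cv2.resize(p[120:260,150:290,::-1],None,fx=4,fy=4))
E
```

```text
r 117.66072948068147 49.31678586463852
0.3 [0.0003 0.0006]
shift [0.0003 0.0006 0.0002] turn [-0.06  0.09  0.1 ] | at [676.9 124.1  75.7] yaw 49.4 tilt 0.1 t 6.15 F [ 0.7 -1.8 -9. ] grip 40.0 open 24.8 q [ 0.05  0.61 -0.42  1.41  0.26  1.17 -1.12]
lab (((704.518798828125, 42.211822509765625), (11.448262214660645, 73.79595184326172), 4.791497707366943), np.float64(93.35510637129164), np.int64(95), array([702.7,  42.7,  91.9]))
lab (((607.900390625, -67.9351806640625), (73.00025939941406, 9.840194702148438), 3.8863587379455566), np.float64(94.10889982531785), np.int64(79), array([606.6, -68.2,  93.5]))
```

View pics/top2.png

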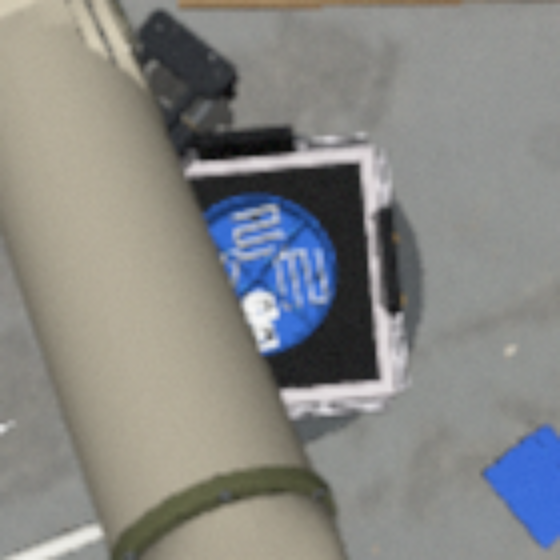

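The top crop shows the stand turned: labels are now at the rear (245,140) and right (392,260), and the front edge (bottom) is empty. The yaw is +3.9° against the 3.7° wanted. I'll lower the plunger, then let go.

>>> jog_arm(
  targets=[
    {"tx":0.0003,"ty":0.0006,"tz":0,"rx":0,"ry":0,"rz":0,"claw":1},
    {"tx":0.0003,"ty":0.0006,"tz":0.003,"rx":0,"ry":0,"rz":0,"claw":1},
    {"tx":0.0003,"ty":0.0006,"tz":0.006,"rx":0,"ry":0,"rz":0,"claw":1},
    {"tx":0.0003,"ty":0.0006,"tz":0.009,"rx":0,"ry":0,"rz":0,"claw":1},
    {"tx":0.0003,"ty":0.0006,"tz":0.0095,"rx":0,"ry":0,"rz":0,"claw":1},
    {"tx":0.0003,"ty":0.0006,"tz":0.0095,"rx":0,"ry":0,"rz":0,"claw":1},
    {"tx":0.0003,"ty":0.0006,"tz":0.0095,"rx":0,"ry":0,"rz":0,"claw":1},
  ],
)

```text
time_s: 6.78
ee_pos: [677.9, 123.5, 66.7]
tool_rot: [2.856, 1.308, -0.003]
wrist_force: [-6.2, -3.8, -3.9]
opening: 0.286
gripper_force: 40.0
```

```bash
python3 arc.py
```

```text
r 117.87467331051823 48.737867160557414
-0.3 [ 0.0001 -0.0006]
shift [ 0.0001 -0.0006 -0.0088] turn [-0.03  0.09 -0.08] | at [677.9 123.5  66.7] yaw 49.22 tilt 0.1 t 6.78 F [-6.2 -3.8 -3.9] grip 40.0 open 24.9 q [ 0.05  0.62 -0.42  1.42  0.26  1.16 -1.12]
```

The side force and the height of 66.7 mm (home is 65.7) show the pin is in the hole. Now I'll open and retreat upward.

>>> jog_arm(
  targets=[
    {"tx":0,"ty":0,"tz":0.0008,"rx":0,"ry":0,"rz":0,"claw":1},
    {"tx":0,"ty":0,"tz":0.0008,"rx":0,"ry":0,"rz":0,"claw":0.5},
    {"tx":0,"ty":0,"tz":0.0008,"rx":0,"ry":0,"rz":0,"claw":0.45},
    {"tx":0,"ty":0,"tz":0.0008,"rx":0,"ry":0,"rz":0,"claw":0.45},
    {"tx":0,"ty":0,"tz":0,"rx":0,"ry":0,"rz":0,"claw":0.45},
    {"tx":0,"ty":0,"tz":-0.02,"rx":0,"ry":0,"rz":0,"claw":0.45},
    {"tx":0,"ty":0,"tz":-0.05,"rx":0,"ry":0,"rz":0,"claw":0.45},
    {"tx":0,"ty":0,"tz":-0.08,"rx":0,"ry":0,"rz":0,"claw":0.45},
    {"tx":0,"ty":0,"tz":-0.11,"rx":0,"ry":0,"rz":0,"claw":0.45},
    {"tx":0,"ty":0,"tz":-0.11,"rx":0,"ry":0,"rz":0,"claw":0.45},
    {"tx":0,"ty":0,"tz":-0.11,"rx":0,"ry":0,"rz":0,"claw":0.45},
  ],
)

```text
time_s: 7.7
ee_pos: [680.1, 124.7, 179.9]
tool_rot: [2.855, 1.308, 0.009]
wrist_force: [-0.6, 0.0, -1.3]
opening: 0.551
gripper_force: 0.0
```

```bash
python3 -c "
from h import *
go(502.6,-326.5,170,100.4)"
```

```text
shift [-0.4577  0.1603  0.0083] turn [  0.29  -0.16 -51.19] | at [680.1 124.7 179.9] yaw 49.21 tilt 0.32 t 7.7 F [-0.6  0.  -1.3] grip 0.0 open 47.9 q [ 0.05  0.54 -0.44  1.3   0.23  1.34 -1.1 ]
```

>>> jog_arm(
  targets=[
    {"tx":-0.458,"ty":0.16,"tz":0.008,"rx":0.3,"ry":-0.2,"rz":-51.2,"claw":0.45},
    {"tx":-0.458,"ty":0.16,"tz":0.008,"rx":0.3,"ry":-0.2,"rz":-51.2,"claw":0.45},
    {"tx":-0.458,"ty":0.16,"tz":0.008,"rx":0.3,"ry":-0.2,"rz":-51.2,"claw":0.45},
    {"tx":-0.458,"ty":0.16,"tz":0.008,"rx":0.3,"ry":-0.2,"rz":-51.2,"claw":0.45},
    {"tx":-0.458,"ty":0.16,"tz":0.008,"rx":0.3,"ry":-0.2,"rz":-51.2,"claw":0.45},
    {"tx":-0.458,"ty":0.16,"tz":0.008,"rx":0.3,"ry":-0.2,"rz":-51.2,"claw":0.45},
    {"tx":-0.458,"ty":0.16,"tz":0.008,"rx":0.3,"ry":-0.2,"rz":-51.2,"claw":0.45},
    {"tx":-0.458,"ty":0.16,"tz":0.008,"rx":0.3,"ry":-0.2,"rz":-51.2,"claw":0.45},
    {"tx":-0.458,"ty":0.16,"tz":0.008,"rx":0.3,"ry":-0.2,"rz":-51.2,"claw":0.45},
    {"tx":-0.458,"ty":0.16,"tz":0.008,"rx":0.3,"ry":-0.2,"rz":-51.2,"claw":0.45},
    {"tx":-0.458,"ty":0.16,"tz":0.008,"rx":0.3,"ry":-0.2,"rz":-51.2,"claw":0.45},
    {"tx":-0.458,"ty":0.16,"tz":0.008,"rx":0.3,"ry":-0.2,"rz":-51.2,"claw":0.45},
    {"tx":-0.458,"ty":0.16,"tz":0.008,"rx":0.3,"ry":-0.2,"rz":-51.2,"claw":0.45},
    {"tx":-0.458,"ty":0.16,"tz":0.008,"rx":0.3,"ry":-0.2,"rz":-51.2,"claw":0.45},
    {"tx":-0.458,"ty":0.16,"tz":0.008,"rx":0.3,"ry":-0.2,"rz":-51.2,"claw":0.45},
    {"tx":-0.458,"ty":0.16,"tz":0.008,"rx":0.3,"ry":-0.2,"rz":-51.2,"claw":0.45},
    {"tx":-0.458,"ty":0.16,"tz":0.008,"rx":0.3,"ry":-0.2,"rz":-51.2,"claw":0.45},
  ],
)

```text
time_s: 9.12
ee_pos: [501.3, -325.6, 168.7]
tool_rot: [-2.006, -2.414, 0.007]
wrist_force: [-0.0, -0.3, -0.8]
opening: 0.553
gripper_force: 0.0
```

```bash
python3 - <<'E'
from h import *
go(502.6,-326.5,39,100.4)
p,d=get_image('top');P=cloud('top',d);X,Y,Z=P[...,0],P[...,1],P[...,2]
bl=(Z>80)&(Z<105)&(abs(X-600)<140)&(abs(Y-30)<140)&(p.max(-1)<80)
nl,lab,st,ce=cv2.connectedComponentsWithStats(bl.astype(np.uint8))
for i in range(1,nl):
    if st[i,4]>15: print("lab",rect(lab==i,P))
k=(p[...,0]>150)&(p[...,1]<70)&(Z>60)&(Z<110)&(abs(X-600)<200)&(abs(Y-30)<150); print("knob",rect(k,P))
cv2.imwrite('pics/top3.png',cv2.resize(p[130:250,150:370,::-1],None,fx=3.5,fy=3.5,interpolation=cv2.INTER_CUBIC))
# front rim edge of the stand in depth, profile along inward axis through the middle (x' from axis)
c=np.array([600.2,34.9]);t=np.radians(3.75);u=np.stack([(X-c[0])*np.cos(t)+(Y-c[1])*np.sin(t),-(X-c[0])*np.sin(t)+(Y-c[1])*np.cos(t),Z],-1)
for r in range(200,232): print(r,[ (u[r,q].round(0).astype(int).tolist(),int(p[r,q].mean())) for q in (206,216,226)])
E
```

```text
shift [-0.0011  0.0019  0.1297] turn [-0.33  0.03  0.15] | at [ 501.3 -325.6  168.7] yaw 100.55 tilt 0.33 t 9.12 F [-0.  -0.3 -0.8] grip 0.0 open 48.1 q [ 0.84  0.34 -0.43  1.59  0.15  1.25  0.57]
lab (((703.9220581054688, 41.54653549194336), (9.727246284484863, 73.21306610107422), 3.717400074005127), np.float64(93.19643145852933), np.int64(89), array([702.6,  40.7,  91.8]))
lab (((606.2975463867188, -68.47013092041016), (72.5152816772461, 9.247140884399414), 3.436689853668213), np.float64(93.95181220353788), np.int64(74), array([605.3, -68.4,  93.8]))
lab (((594.0313720703125, 139.61813354492188), (72.50607299804688, 12.161304473876953), 3.2925870418548584), np.float64(93.4165147658482), np.int64(97), array([592. , 137.8,  92.4]))
knob (((677.12060546875, 121.66254425048828), (18.19367027282715, 18.9770450592041), 87.83706665039062), np.float64(89.09034946883946), np.int64(42), array([677.5, 121.7,  89.3]))
200 [([-30, 28, 43], 124), ([-35, -4, 54], 248), ([-36, -35, 46], 109)]
201 [([-34, 28, 46], 135), ([-38, -4, 53], 235), ([-39, -34, 45], 111)]
202 [([-37, 28, 46], 134), ([-42, 
[... 1390 characters left out ...]
), ([-101, 2, 35], 188), ([-104, -29, 39], 208)]
223 [([-101, 33, 38], 160), ([-104, 2, 42], 205), ([-107, -29, 43], 159)]
224 [([-105, 33, 43], 185), ([-107, 2, 41], 151), ([-108, -27, 12], 120)]
225 [([-107, 34, 34], 144), ([-108, 5, 18], 104), ([-111, -27, 14], 95)]
226 [([-108, 37, 12], 107), ([-111, 5, 12], 96), ([-114, -26, 11], 96)]
227 [([-112, 36, 17], 97), ([-115, 5, 16], 98), ([-117, -26, 13], 99)]
228 [([-115, 37, 15], 98), ([-118, 5, 16], 98), ([-120, -26, 14], 102)]
229 [([-118, 37, 16], 98), ([-121, 6, 15], 96), ([-124, -26, 15], 99)]
230 [([-121, 38, 11], 98), ([-124, 6, 17], 100), ([-126, -25, 3], 104)]
231 [([-123, 40, -3], 133), ([-127, 6, 13], 99), ([-129, -24, -1], 134)]
```

View pics/top3.png

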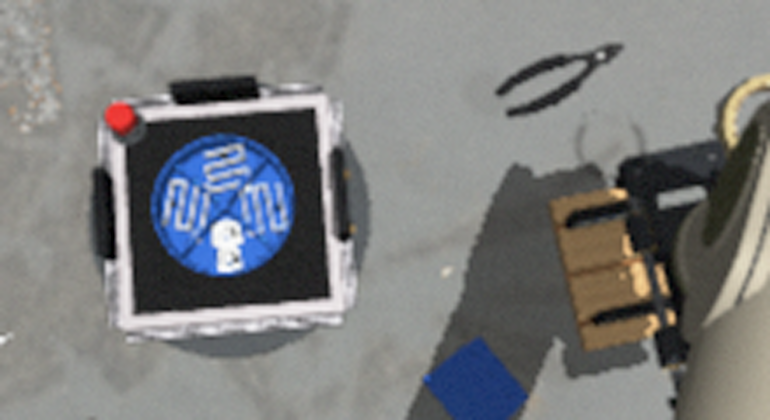

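The crop confirms the stand's empty side at the front (230,320) and the knob at the rear left (122,117) with its top at normal height. The fingers, at (650,270) and (672,345), straddle the near holder at (630,310). I'll descend and grip.

>>> jog_arm(
  targets=[
    {"tx":-0.001,"ty":0.002,"tz":0.03,"rx":-0.3,"ry":0,"rz":0.1,"claw":0.45},
    {"tx":-0.001,"ty":0.002,"tz":0.06,"rx":-0.3,"ry":0,"rz":0.1,"claw":0.45},
    {"tx":-0.001,"ty":0.002,"tz":0.08,"rx":-0.3,"ry":0,"rz":0.1,"claw":0.45},
    {"tx":-0.001,"ty":0.002,"tz":0.095,"rx":-0.3,"ry":0,"rz":0.1,"claw":0.45},
    {"tx":-0.001,"ty":0.002,"tz":0.11,"rx":-0.3,"ry":0,"rz":0.1,"claw":0.45},
    {"tx":-0.001,"ty":0.002,"tz":0.12,"rx":-0.3,"ry":0,"rz":0.1,"claw":0.45},
    {"tx":-0.001,"ty":0.002,"tz":0.13,"rx":-0.3,"ry":0,"rz":0.1,"claw":0.45},
    {"tx":-0.001,"ty":0.002,"tz":0.13,"rx":-0.3,"ry":0,"rz":0.1,"claw":0.45},
    {"tx":-0.001,"ty":0.002,"tz":0.13,"rx":-0.3,"ry":0,"rz":0.1,"claw":0.45},
  ],
)

```text
time_s: 9.92
ee_pos: [502.0, -327.9, 38.8]
tool_rot: [-2.013, -2.412, 0.002]
wrist_force: [-0.3, 0.4, 0.7]
opening: 0.551
gripper_force: 0.0
```

```bash
python3 -c "
from h import *
go(502.6,-326.5,39,100.4)"
```

```text
shift [ 0.0013  0.0008 -0.0002] turn [-0.05  0.04 -0.08] | at [ 502.  -327.9   38.8] yaw 100.32 tilt 0.06 t 9.92 F [-0.3  0.4  0.7] grip 0.0 open 47.9 q [ 0.82  0.48 -0.4   1.7   0.22  1.01  0.53]
```

>>> jog_arm(
  targets=[
    {"tx":0.001,"ty":0.0008,"tz":0,"rx":0,"ry":0,"rz":0,"claw":0.7},
    {"tx":0.001,"ty":0.0008,"tz":0,"rx":0,"ry":0,"rz":0,"claw":0.85},
    {"tx":0.001,"ty":0.0008,"tz":0,"rx":0,"ry":0,"rz":0,"claw":1},
    {"tx":0.001,"ty":0.0008,"tz":0,"rx":0,"ry":0,"rz":0,"claw":1},
    {"tx":0.001,"ty":0.0008,"tz":0,"rx":0,"ry":0,"rz":0,"claw":1},
    {"tx":0.001,"ty":0.0008,"tz":0,"rx":0,"ry":0,"rz":0,"claw":1},
    {"tx":0.001,"ty":0.0008,"tz":0,"rx":0,"ry":0,"rz":0,"claw":1},
  ],
  force=15,
)

```text
time_s: 10.5
ee_pos: [502.4, -327.1, 38.8]
tool_rot: [2.013, 2.412, -0.002]
wrist_force: [-0.7, 0.3, 0.4]
opening: 0.114
gripper_force: 15.0
```

```bash
python3 -c "
from h import *
go(502.6,-326.5,39,100.4);print(env.sense()['ft_torque'])"
```

```text
shift [ 0.0005  0.0003 -0.0002] turn [-0.05  0.06 -0.11] | at [ 502.4 -327.1   38.8] yaw 100.29 tilt 0.07 t 10.5 F [-0.7  0.3  0.4] grip 15.0 open 9.9 q [ 0.82  0.48 -0.4   1.7   0.22  1.01  0.52]
[-0.08560312  0.10933021  0.04976757]
```

Gripped, with an opening of 9.9 mm against a 10 mm body and no side load. Next I'll firm up the grip and lift straight out.

>>> jog_arm(
  targets=[
    {"tx":0,"ty":0,"tz":0,"rx":0,"ry":0,"rz":0,"claw":1},
    {"tx":0,"ty":0,"tz":0,"rx":0,"ry":0,"rz":0,"claw":1},
    {"tx":0,"ty":0,"tz":-0.01,"rx":0,"ry":0,"rz":0,"claw":1},
    {"tx":0,"ty":0,"tz":-0.02,"rx":0,"ry":0,"rz":0,"claw":1},
    {"tx":0,"ty":0,"tz":-0.04,"rx":0,"ry":0,"rz":0,"claw":1},
    {"tx":0,"ty":0,"tz":-0.07,"rx":0,"ry":0,"rz":0,"claw":1},
    {"tx":0,"ty":0,"tz":-0.1,"rx":0,"ry":0,"rz":0,"claw":1},
    {"tx":0,"ty":0,"tz":-0.13,"rx":0,"ry":0,"rz":0,"claw":1},
    {"tx":0,"ty":0,"tz":-0.13,"rx":0,"ry":0,"rz":0,"claw":1},
    {"tx":0,"ty":0,"tz":-0.13,"rx":0,"ry":0,"rz":0,"claw":1},
  ],
  force=45,
)

```text
time_s: 11.33
ee_pos: [503.8, -327.4, 171.8]
tool_rot: [2.01, 2.408, -0.001]
wrist_force: [-0.3, 0.3, -1.7]
opening: 0.112
gripper_force: 45.0
```

```bash
python3 -c "
from h import *
go(497.1,28.3,169,93.6)"
```

```text
shift [0.3512 0.057  0.0014] turn [0.17 0.24 6.69] | at [ 503.8 -327.4  171.8] yaw 100.29 tilt 0.29 t 11.33 F [-0.3  0.3 -1.7] grip 45.0 open 9.7 q [ 0.85  0.34 -0.43  1.58  0.15  1.25  0.57]
```

>>> jog_arm(
  targets=[
    {"tx":0.03,"ty":0.005,"tz":0,"rx":0,"ry":0,"rz":0.6,"claw":1},
    {"tx":0.06,"ty":0.01,"tz":0,"rx":0,"ry":0,"rz":1.2,"claw":1},
    {"tx":0.09,"ty":0.015,"tz":0,"rx":0,"ry":0,"rz":1.8,"claw":1},
    {"tx":0.12,"ty":0.02,"tz":0,"rx":0,"ry":0,"rz":2.4,"claw":1},
    {"tx":0.15,"ty":0.025,"tz":0,"rx":0,"ry":0,"rz":3,"claw":1},
    {"tx":0.18,"ty":0.03,"tz":0,"rx":0,"ry":0,"rz":3.6,"claw":1},
    {"tx":0.21,"ty":0.035,"tz":0,"rx":0,"ry":0,"rz":4.2,"claw":1},
    {"tx":0.24,"ty":0.04,"tz":0,"rx":0,"ry":0,"rz":4.8,"claw":1},
    {"tx":0.27,"ty":0.044,"tz":0,"rx":0,"ry":0,"rz":5.4,"claw":1},
    {"tx":0.3,"ty":0.049,"tz":0,"rx":0,"ry":0,"rz":6,"claw":1},
    {"tx":0.33,"ty":0.054,"tz":0,"rx":0.2,"ry":0.2,"rz":6.7,"claw":1},
    {"tx":0.351,"ty":0.057,"tz":0.001,"rx":0.2,"ry":0.2,"rz":6.7,"claw":1},
    {"tx":0.351,"ty":0.057,"tz":0.001,"rx":0.2,"ry":0.2,"rz":6.7,"claw":1},
    {"tx":0.351,"ty":0.057,"tz":0.001,"rx":0.2,"ry":0.2,"rz":6.7,"claw":1},
  ],
)

```text
time_s: 12.5
ee_pos: [495.3, 29.6, 166.9]
tool_rot: [-2.144, -2.289, 0.004]
wrist_force: [-0.6, -0.5, -0.8]
opening: 0.114
gripper_force: 45.0
```

```bash
python3 -c "
from h import *
go(497.1,28.3,95,93.6)"
```

```text
shift [-0.0016  0.0021  0.0719] turn [-0.31 -0.13  0.15] | at [495.3  29.6 166.9] yaw 93.75 tilt 0.34 t 12.5 F [-0.6 -0.5 -0.8] grip 45.0 open 10.0 q [ 0.48  0.15 -0.67  1.83  0.1   1.2  -0.16]
```

Descend to TCP 95, which puts the tongue bottom about 20 mm above the mouth, and look from there.

>>> jog_arm(
  targets=[
    {"tx":-0.0015,"ty":0.002,"tz":0.02,"rx":-0.3,"ry":-0.1,"rz":0.15,"claw":1},
    {"tx":-0.0015,"ty":0.002,"tz":0.04,"rx":-0.3,"ry":-0.1,"rz":0.15,"claw":1},
    {"tx":-0.0015,"ty":0.002,"tz":0.055,"rx":-0.3,"ry":-0.1,"rz":0.15,"claw":1},
    {"tx":-0.0015,"ty":0.002,"tz":0.065,"rx":-0.3,"ry":-0.1,"rz":0.15,"claw":1},
    {"tx":-0.0015,"ty":0.002,"tz":0.072,"rx":-0.3,"ry":-0.1,"rz":0.15,"claw":1},
    {"tx":-0.0015,"ty":0.002,"tz":0.072,"rx":-0.3,"ry":-0.1,"rz":0.15,"claw":1},
    {"tx":-0.0015,"ty":0.002,"tz":0.072,"rx":-0.3,"ry":-0.1,"rz":0.15,"claw":1},
  ],
)

```text
time_s: 13.08
ee_pos: [497.8, 27.0, 95.6]
tool_rot: [2.154, 2.287, 0.002]
wrist_force: [0.3, 0.3, -0.7]
opening: 0.112
gripper_force: 45.0
```

```bash
python3 - <<'E'
from h import *
go(497.1,28.3,82,93.6)
p,d=get_image('side')
t=np.radians(3.65);u=np.array([np.cos(t),np.sin(t)]);w=np.array([-u[1],u[0]]);c=np.array([600.1,35.2])
im=cv2.resize(p,None,fx=4,fy=4,interpolation=cv2.INTER_CUBIC)[:,:,::-1].copy()
def dot(P,col): cv2.circle(im,tuple(int(v) for v in 4*proj('side',P)+1.5),3,col,-1)
s=env.sense()['ee_pos'][:2]
for k in (-41,0,41):
    dot(np.append(c-103.2*u+k*w,44),(0,255,0))   # channel mouth
    dot(np.append(c-109.4*u+k*w,44),(255,255,0)) # outer lip edge
for k in (-36,36): dot(np.append(s+k*w,95-30.8),(0,0,255)) # tongue bottom as believed
a,b=(4*proj('side',np.append(c-103.2*u,60))).astype(int)
cv2.imwrite('pics/side4.png',im[b-280:b+220,a-340:a+340])
E
```

```text
shift [ 0.0013 -0.0006  0.0136] turn [ 0.05 -0.03 -0.19] | at [497.8  27.   95.6] yaw 93.41 tilt 0.06 t 13.08 F [ 0.3  0.3 -0.7] grip 45.0 open 9.8 q [ 0.45  0.23 -0.66  1.91  0.16  1.05 -0.21]
```

View pics/side4.png

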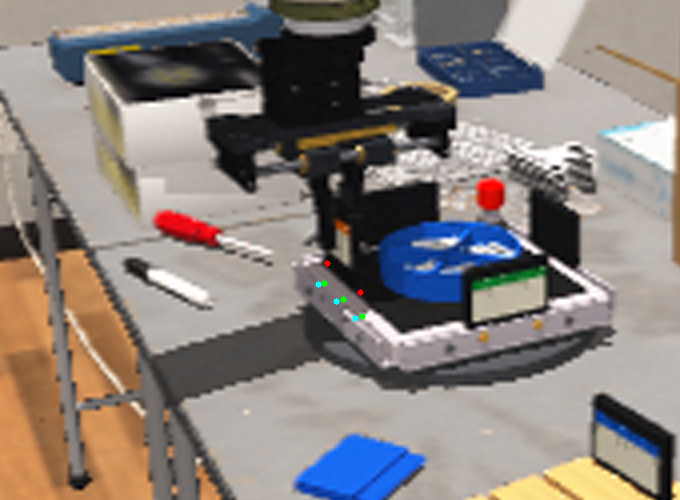

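The holder hangs upright above the front lip (crop 330-360, 265-295), label outwards, and my projected marks line up with the channel. Now a careful descent with a force check.

>>> jog_arm(
  targets=[
    {"tx":0.0013,"ty":-0.0006,"tz":0.005,"rx":0,"ry":0,"rz":-0.2,"claw":1},
    {"tx":0.0013,"ty":-0.0006,"tz":0.01,"rx":0,"ry":0,"rz":-0.2,"claw":1},
    {"tx":0.0013,"ty":-0.0006,"tz":0.015,"rx":0,"ry":0,"rz":-0.2,"claw":1},
    {"tx":0.0013,"ty":-0.0006,"tz":0.019,"rx":0,"ry":0,"rz":-0.2,"claw":1},
    {"tx":0.0013,"ty":-0.0006,"tz":0.022,"rx":0,"ry":0,"rz":-0.2,"claw":1},
    {"tx":0.0013,"ty":-0.0006,"tz":0.0245,"rx":0,"ry":0,"rz":-0.2,"claw":1},
    {"tx":0.0013,"ty":-0.0006,"tz":0.0245,"rx":0,"ry":0,"rz":-0.2,"claw":1},
  ],
)

```text
time_s: 13.72
ee_pos: [496.7, 28.6, 70.3]
tool_rot: [-2.149, -2.291, -0.001]
wrist_force: [0.3, -0.8, -0.9]
opening: 0.11
gripper_force: 45.0
```

```bash
python3 -c "
from h import *
go(497.1,28.3,66,93.6);print(env.sense()['ft_torque'])"
```

```text
shift [-0.0004  0.0004  0.0043] turn [ 0.   -0.04  0.04] | at [496.7  28.6  70.3] yaw 93.64 tilt 0.04 t 13.72 F [ 0.3 -0.8 -0.9] grip 45.0 open 9.6 q [ 0.44  0.27 -0.65  1.94  0.19  1.   -0.24]
[-0.05400747 -0.18661209  0.04641836]
```

>>> jog_arm(
  targets=[
    {"tx":0,"ty":0.0004,"tz":0.002,"rx":0,"ry":0,"rz":0,"claw":1},
    {"tx":0,"ty":0.0004,"tz":0.004,"rx":0,"ry":0,"rz":0,"claw":1},
    {"tx":0,"ty":0.0004,"tz":0.006,"rx":0,"ry":0,"rz":0,"claw":1},
    {"tx":0,"ty":0.0004,"tz":0.008,"rx":0,"ry":0,"rz":0,"claw":1},
    {"tx":0,"ty":0.0004,"tz":0.008,"rx":0,"ry":0,"rz":0,"claw":1},
  ],
)

```text
time_s: 14.13
ee_pos: [497.7, 28.8, 62.9]
tool_rot: [2.149, 2.291, 0.002]
wrist_force: [0.6, -0.5, 4.0]
opening: 0.115
gripper_force: 45.0
```

```bash
python3 -c "
from h import *
go(497.1,28.3,58.8,93.6);print(env.sense()['ft_torque'])"
```

```text
shift [-0.0004 -0.0006  0.0041] turn [ 0.08 -0.03  0.04] | at [497.7  28.8  62.9] yaw 93.64 tilt 0.09 t 14.13 F [ 0.6 -0.5  4. ] grip 45.0 open 10.0 q [ 0.43  0.28 -0.65  1.94  0.2   0.98 -0.24]
[-0.06758464 -0.04758186 -0.01713746]
```

The 4 N at this depth matches the spring strip, so the tongue is in the channel. I'll press it fully home.

>>> jog_arm(
  targets=[
    {"tx":0,"ty":0,"tz":0.0015,"rx":0,"ry":0,"rz":0,"claw":1},
    {"tx":0,"ty":0,"tz":0.003,"rx":0,"ry":0,"rz":0,"claw":1},
    {"tx":0,"ty":0,"tz":0.004,"rx":0,"ry":0,"rz":0,"claw":1},
    {"tx":0,"ty":0,"tz":0.005,"rx":0,"ry":0,"rz":0,"claw":1},
    {"tx":0,"ty":0,"tz":0.005,"rx":0,"ry":0,"rz":0,"claw":1},
    {"tx":0,"ty":0,"tz":0.005,"rx":0,"ry":0,"rz":0,"claw":1},
  ],
)

```text
time_s: 14.63
ee_pos: [497.7, 28.7, 58.7]
tool_rot: [2.149, 2.29, 0.002]
wrist_force: [-3.6, -1.0, 14.2]
opening: 0.113
gripper_force: 45.0
```

```bash
python3 -c "
from h import *
go(497.1,28.3,58.8,93.6);print(env.sense()['ft_torque'])"
```

```text
shift [-0.0004 -0.0007 -0.0001] turn [ 0.08 -0.    0.04] | at [497.7  28.7  58.7] yaw 93.64 tilt 0.08 t 14.63 F [-3.6 -1.  14.2] grip 45.0 open 9.8 q [ 0.43  0.29 -0.65  1.94  0.21  0.98 -0.25]
[-0.15219668  0.87015227  0.02017009]
```

Seated: 14 N at TCP z 58.7 mm, against 58.8 expected. I'll ease off the small side load, settle and check once.

>>> jog_arm(
  targets=[
    {"tx":0,"ty":-0.0005,"tz":0.0005,"rx":0,"ry":0,"rz":0,"claw":1},
    {"tx":0,"ty":-0.0005,"tz":0.0005,"rx":0,"ry":0,"rz":0,"claw":1},
    {"tx":0,"ty":-0.0005,"tz":0.0005,"rx":0,"ry":0,"rz":0,"claw":1},
    {"tx":0,"ty":-0.0005,"tz":0.0005,"rx":0,"ry":0,"rz":0,"claw":1},
    {"tx":0,"ty":-0.0005,"tz":0.0005,"rx":0,"ry":0,"rz":0,"claw":1},
    {"tx":0,"ty":-0.0005,"tz":0.0005,"rx":0,"ry":0,"rz":0,"claw":1},
  ],
)

```text
time_s: 15.13
ee_pos: [497.8, 28.7, 58.7]
tool_rot: [2.149, 2.29, 0.003]
wrist_force: [-4.9, -0.4, 17.0]
opening: 0.11
gripper_force: 45.0
```

```bash
python3 -c "
from h import *
go(497.1,28.3,58.8,93.6);print(env.sense()['ft_torque'])
p,d=get_image('side');cv2.imwrite('pics/side5.png',cv2.resize(p[120:230,190:310,::-1],None,fx=5,fy=5,interpolation=cv2.INTER_CUBIC))"
```

```text
shift [-0.0004 -0.0007 -0.0001] turn [0.14 0.   0.04] | at [497.8  28.7  58.7] yaw 93.64 tilt 0.14 t 15.13 F [-4.9 -0.4 17. ] grip 45.0 open 9.6 q [ 0.43  0.29 -0.65  1.94  0.21  0.97 -0.25]
[-0.18179954  0.96625602  0.02069006]
```

View pics/side5.png

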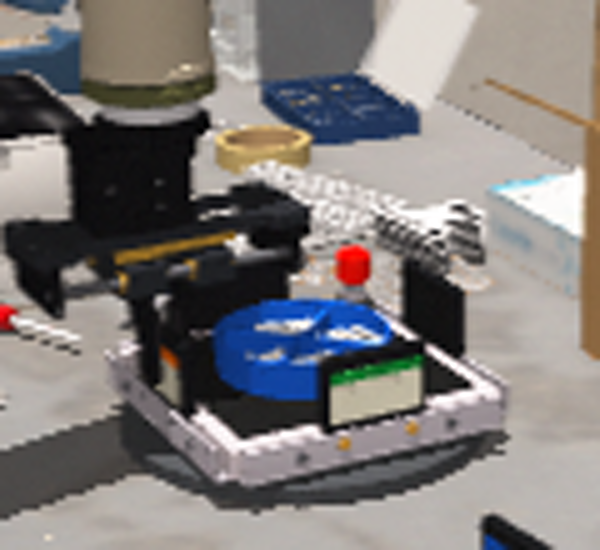

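The picture shows the holder upright on the front lip (175,370), orange label outwards and still in the fingers. The plunger knob is home at the rear corner. More push gave no more travel, so the holder is fully seated, and I'm handing in.

```bash
python3 -c "
from cell import workorder
print(workorder.sign_off())"
```

```text
the job is handed in; nothing more can be done
None
```

Job handed in, verdict not shown: the stand is turned with its empty side to the front and the plunger home, and the holder sits fully down behind the front lip, label outwards, still gripped and pressed at about 17 N; the tools were left alone.

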